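# Dial the stop of a cutting jig with its thumbwheel and swing the fence against it

### The job

Set up the cutting jig on the bench for the next angled cut. First, with the fence still parked well away, roll the edge of the knurled thumbwheel with a fingertip, click by click, until the stop's pointer clicks in at the one long tick of the scale; then push the wooden fence round its pivot pin until it lies against the stop's nose, gently enough that the stop stays on its click. Let go of everything, and leave the square, the tape measure, the pencil and the sanding block where they lie.

Things in the scene. Friction and masses are not known exactly. Their poses are not given: they have to be found in the camera images.
- jig: The jig, fixed to the bench: plywood board 260 (x) x 320 (y) x 18 mm; origin at the centre of its underside, x away from the robot, y left, z up. On its right (-y) part stands the thumbwheel between two grey cheeks; left of it, on the same line (board x = -50 mm, parallel to y), the steel stop. The wooden fence runs from its pivot pin at board [85, 0] mm towards the robot.
- wheel_top (a point): Topmost point of the thumbwheel's rim, fixed to the jig at board [-50, -128, 71] mm. The wheel is a black knurled disc 50 mm in diameter, 14 mm thick, its axle level along board y, 46 mm above the bench. The grey cheeks beside it span 9 to 16 mm either side of its middle, are 44 mm long (x) and end 17 mm below its top: the upper rim is open to a fingertip from above. Its knurl grips well.
- thumbwheel (a joint): Turn of the wheel, rad. 0.5236 a click (12 a turn, 13 mm at the rim); rests at 0.5236 k, k = 0 to 10, and snaps to the nearest click when let go. Grows as the rim's top rolls away from the robot (board +x), driving the stop 4 mm a click to the left, towards the fence. Long tick: k = 7 (3.665); starts at k = 1 to 4. A click takes about 6 N along the rim: press 10 to 18 N while rolling.
- long_tick (a point): Middle of the long black tick (24 mm, across the stop's line) of the scale on the board, at board [-84.5, -59, 18] mm, on the robot's side of the stop. The other ten ticks are 9 mm long, 4 mm apart: one a click, the first (click 0) farthest right.
- stop_nose (a point): Middle of the flat end of the stop's round steel nose (16 mm in diameter, axis along board y): at board [-50, -65 + 4 k, 46] mm at click k, so y = -37 mm at the long tick. Behind it is the stop's block, 30 x 24 x 32 mm; the pointer is a small steel finger at the middle of its side towards the robot. About 18 N on the nose forces the stop off its click.
- fence (a joint): Swing of the fence about the pivot pin, rad: 0 when it points straight along the board's -x; grows as the free end swings right (-y), to the stop. Starts parked at -0.40 to -0.20; with the stop at the long tick it touches the nose at 0.179. It stays where it is left (about 1 N at the free end moves it).
- fence_end (a point): On the fence's top face, on its centre line, at the free end: 180 mm from the pivot axis, 59.5 mm above the bench. The fence is a wooden bar 22 mm thick, 40 mm high (19.5 to 59.5 mm above the bench), its pivot at board [85, 0] mm. It is pushed on its left (+y) face.
- combi_square: Combination square lying on the bench to the right of the jig, 89 x 200 x 26 mm, origin under its middle, long way along its y. To be left alone.
- tape_measure: Yellow tape measure lying on the bench to the left of the jig, 63 x 99 x 37 mm, origin under its middle. To be left alone.
- pencil: Flat carpenter's pencil, 14 x 153 x 8 mm, lying on the far right part of the jig board, origin under its middle, long way along its y. To be left alone.
- sand_block: Brown cork sanding block, 62 x 112 x 29 mm, lying on the far left part of the jig board, left of the fence's pivot, origin under its middle, long way along its y. To be left alone.

How it is judged:
By the outcome, as a careful person would: the job done as asked, in the order asked, and still so for the second after the job is handed in, with the robot touching nothing.
It also fails if it takes over 59 s, if anything falls off the work surface, if the arm or the gripper's body presses on something with over 40 N, if the wrist force passes 120 N, or if a joint passes its speed limit or range.

### The arm

A 6-joint arm with a two-finger parallel gripper is mounted at the origin on a cart in front of the work surface, level with it; the furniture and walls round the work are solid. World frame = base frame: x ahead of the robot, y to its left, z up, the work surface at z = 0. Lengths are in m, angles in rad, forces in N, time in s.
With the tool pointing down it reaches from about 0.275 to 0.775 m from the base axis. Payload 14.6 kg.
Tool frame: the origin (TCP) lies at the very end of the fingers, on their centre line; the grasp point (between the pads) lies 19 mm behind it; z points along the fingers, y is the line along which they close (so a half turn about z gives the same grasp; the last joint's range is limited). The gripper opens to 85 mm and grips with 20 to 120 N. Pads are 22 mm wide; open, the fingers measure 114 mm over their backs; the gripper's body (76 mm by 85 mm) begins 54 mm behind the grasp point. The pads swing forward as they close: fully open they stand 13 mm farther back than shut.
Start: joints at [1.059, 0.263, -0.048, 1.259, 0, 1.415], TCP at [0.183, 0.492, 0.231] pointing down, gripper open.
Joint ranges: [-2.65, 2.65], [-0.89, 1.7], [-1.18, 1.37], [-2.13, 2.11], [-1.35, 1.29], [-3.14, 3.14]. Speed limits (rad/s): [1.89, 1.89, 2.57, 2.79, 3.14, 3.14].

### API

Orientations are given as a unit quaternion [w, x, y, z].
In Python, from station import env gives the robot as it stands. The module is installed in compiled form; this text tells all that it offers.
- The arm moves only by the shell command python3 -m inch 'ROWS' [FORCE]. ROWS is text: rows parted by semicolons, each of 7 numbers parted by spaces: the opening, from -1 (shut) to 1 (fully open), so that 0 is half open, then the shift along the tool's x, y, z in mm, then the turn, a rotation vector about the tool's x, y, z in rad. A call has 1 to 20 rows; each row shifts and turns the commanded pose from where the row before left it, along the tool's axes as they then stand; what a row does not reach is not made up. A row lasts 1/10 s, in which the tool goes at most 50 mm and 8.59 degrees, less where a joint would pass 70% of its speed; a pose out of reach is approached as far as the arm can. A call is refused whole if a number of a shift passes 50 or a number of a turn 0.15, either way. A call with a gripper value outside its range is refused whole. The fingers move at their own pace and stop on an object; FORCE is the grip in N (left out, the last holds). Time passes only in rows, so rows that do not move let the fingers close. It gives the time, the measured TCP pose, the force, the opening and the grip force at its end, in the units of the state.
- env.observe(): the state, without advancing time (a new reading comes with each control period).
- env.capture(name): name is "scene" or "top" or "wrist"; returns a dict with "pixels" (480x640x3 uint8, blue, green, red), "z_map" (480x640 float32, m along the optical axis (not along the pixel's ray), 0 where there is no reading), "fx", "fy", "cx", "cy" (pixels), "extrinsics" (4x4, takes a point from world to camera coordinates); the wrist camera has in their place "hand_eye" (4x4, takes a point from camera to tool coordinates, whose origin is the TCP and whose axes are the flange's). Camera axes: x right, y down, z forward; pixel columns grow to the right and rows downward; lengths in m; the calibration is good to about 2 mm. A picture is of the moment at which its call begins: read the wrist's pose just before it.
- env.sign_off(): hands the job in; it is judged then, once.
The state is a dict: "time": time; "joint_positions": joint angles; "dq": joint speeds; "tau": joint torques, N m; "tcp_pos": TCP position; "tcp_rot": TCP orientation; "wrist_force": force on the tool from outside, world axes, zero at the start; "moment": the same for the moment, N m; "gripper_width": opening from 0.0 (shut) to 1.0 (fully open); "grip_force": force on a finger pad.
Only numpy, scipy, OpenCV 4.12 (cv2) and the standard library are available. Lean on these libraries where they do the work, as an engineer would, in place of code of your own. Each camera call takes 0.05 s, during which the arm holds its last target. There are 200 camera calls.

## Working session

There is one attempt and no reset: what is moved stays moved. The work goes in short steps, Python scripts to look and compute and a shell command to move; the robot and the scene stay as the last step left them, time stands still between calls to the robot, and variables do not carry over. Pictures are saved under pics/ and viewed, at most 10 in all, crops included, and the job is handed in when it is done.

```bash
mkdir -p pics; cat > h.py <<'E'
import numpy as np, cv2
from station import env
def snap(n,f):
    s=env.observe(); c=env.capture(n); cv2.imwrite('pics/'+f+'.png',c['pixels']); np.savez('pics/'+f+'.npz',**c,tp=s['tcp_pos'],tq=s['tcp_rot']); return c
def pt(f,u,v,z=None):
    c=np.load('pics/'+f+'.npz'); d=np.array([(u-c['cx'])/c['fx'],(v-c['cy'])/c['fy'],1])
    T=np.linalg.inv(c['extrinsics']); o=T[:3,3]; r=T[:3,:3]@d
    zz=np.median(c['z_map'][int(v)-1:int(v)+2,int(u)-1:int(u)+2])
    return (o+r*zz).round(4), (None if z is None else (o+r*(z-o[2])/r[2]).round(4))
E
python3 - <<'E'
from h import *
s=env.observe(); print(s)
for n in('top','scene'): snap(n,n+'0')
E
```

```text
{'time': 0.0, 'joint_positions': array([ 1.05869125e+00,  2.63580100e-01, -4.89317960e-02,  1.25938032e+00,
       -3.58716283e-06,  1.41549398e+00]), 'dq': array([ 0.00040031, -0.00102029,  0.00137082, -0.00269441, -0.00150066,
        0.0004068 ]), 'tau': array([ 1.56475027e-03, -6.37618375e+01,  3.84564078e+01,  1.38928596e-02,
        2.04385287e-05, -1.71163563e-06]), 'tcp_pos': array([0.1832499 , 0.49170221, 0.23079734]), 'tcp_rot': array([-1.77782406e-04,  1.77456511e-01,  9.84128491e-01, -5.18307152e-04]), 'wrist_force': array([-0.39852462, -0.09033102,  0.19384221]), 'moment': array([-0.01763296, -0.01358724,  0.04625921]), 'grip_force': 0.0, 'gripper_width': 0.9993250684425409}
```

View pics/top0.png

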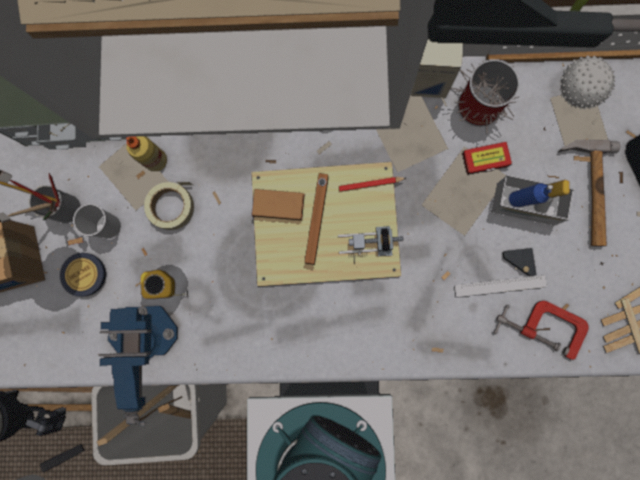

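View pics/scene0.png

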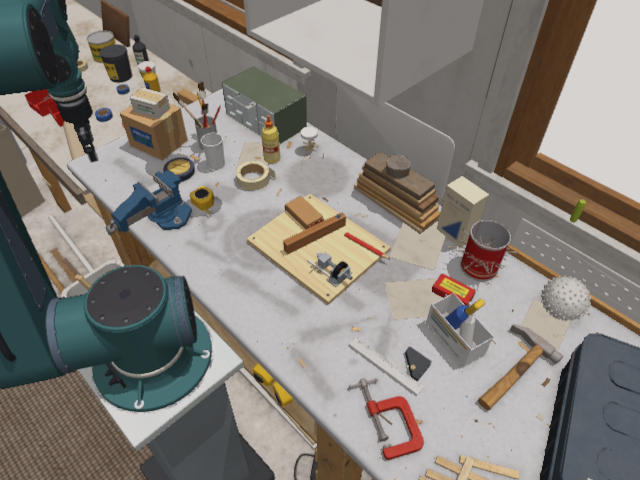

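The top view shows the board with corners near (252,170), (395,163), (400,277) and (258,286), the fence from (322,180) to (311,263), the wheel at (384,240) and the stop at (358,242). I'll enlarge that area.

```bash
python3 - <<'E'
from h import *
im=cv2.imread('pics/top0.png')[155:295,240:410]
cv2.imwrite('pics/c1.png',cv2.resize(im,None,fx=4.25,fy=4.25,interpolation=cv2.INTER_CUBIC))
for p in [(254,171),(394,164.5),(399,276),(259,284),(384,229),(384,240),(311,263),(322,181),(358,240)]: print(p,*pt('top0',*p,z=.018))
c=np.load('pics/top0.npz');print(c['fx'],np.linalg.inv(c['extrinsics'])[:3].round(3))
E
```

```text
(254, 171) [0.6586 0.1402 0.0025] [0.6547 0.1378 0.018 ]
(394, 164.5) [ 0.6646 -0.1818  0.0015] [ 0.6604 -0.1802  0.018 ]
(399, 276) [ 0.4083 -0.182   0.0178] [ 0.4083 -0.182   0.018 ]
(259, 284) [0.3979 0.1282 0.019 ] [0.398  0.1283 0.018 ]
(384, 229) [ 0.5082 -0.1494  0.0595] [ 0.5138 -0.1526  0.018 ]
(384, 240) [ 0.4829 -0.1478  0.0708] [ 0.4891 -0.1517  0.018 ]
(311, 263) [0.4387 0.0098 0.0568] [0.4418 0.0119 0.018 ]
(322, 181) [ 0.6164 -0.018   0.0653] [ 0.6271 -0.0165  0.018 ]
(358, 240) [ 0.4863 -0.0929  0.0543] [ 0.4906 -0.0939  0.018 ]
570.5713931836943 [[-0.022 -0.992  0.124  0.341]
 [-0.999  0.026  0.025 -0.057]
 [-0.028 -0.123 -0.992  1.283]]
```

View pics/c1.png

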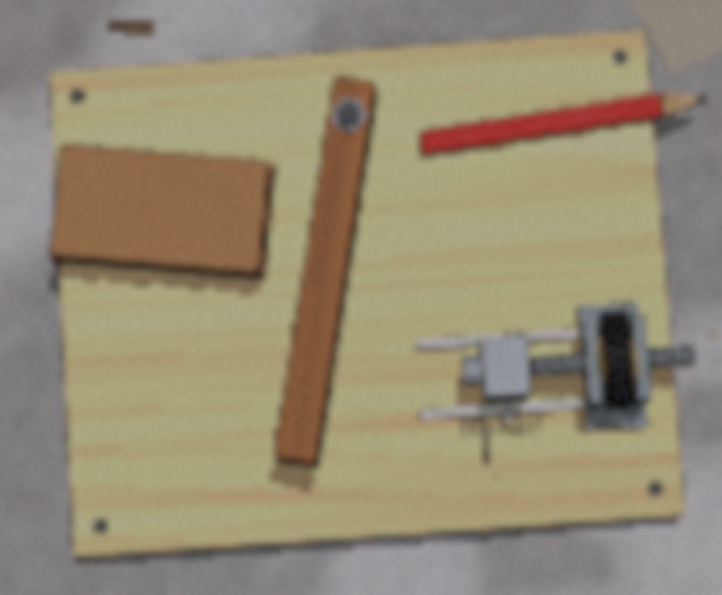

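The crop shows board corners at crop pixels TL(50,73), TR(645,32), BR(682,515) and BL(75,557). The pencil and sanding block lie at the far end. The pointer is at about (512,425), and the long tick at (487,445). I'll fit the board pose and get the wrist camera geometry.

```bash
cat >> h.py <<'E'
def fit(W,B):
    W=np.array(W)[:,:2];B=np.array(B)[:,:2];w=W-W.mean(0);b=B-B.mean(0)
    a=np.arctan2((b[:,0]*w[:,1]-b[:,1]*w[:,0]).sum(),(b*w).sum()); R=np.array([[np.cos(a),-np.sin(a)],[np.sin(a),np.cos(a)]])
    t=W.mean(0)-R@B.mean(0); return a,R,t,(W-B@R.T-t)
E
python3 - <<'E'
from h import *
px=[(50,73),(645,32),(682,515),(75,557)]
W=[pt('top0',240+u/4.25,155+v/4.25,.018)[1] for u,v in px]
B=np.array([(.13,.16),(.13,-.16),(-.13,-.16),(-.13,.16)])
a,R,t,e=fit(W,B); print('yaw',a,t,e.round(4))
for n,b in dict(wheel=(-.05,-.128),tick=(-.0845,-.059),pin=(.085,0)).items(): print(n,R@b+t)
print('pin meas',pt('top0',240+348/4.25,155+115/4.25,.065))
print('end meas',pt('top0',240+297/4.25,155+462/4.25,.0595))
print('wheel meas',pt('top0',240+618/4.25,155+360/4.25,.071))
s=env.observe();c=env.capture('wrist');print(c['hand_eye'].round(3),c['fx'])
E
```

```text
yaw 0.042384362928311874 [ 0.52965  -0.021575] [[-0.0007 -0.0009]
 [-0.0011  0.0005]
 [ 0.0013  0.0017]
 [ 0.0005 -0.0014]]
wheel [ 0.48511848 -0.15157863]
tick [ 0.44772582 -0.08410242]
pin [ 0.61457366 -0.01797341]
pin meas (array([ 0.6138, -0.0177,  0.0663]), array([ 0.6141, -0.0177,  0.065 ]))
end meas (array([0.4372, 0.0122, 0.0573]), array([0.437 , 0.0121, 0.0595]))
wheel meas (array([ 0.4833, -0.1506,  0.0728]), array([ 0.4835, -0.1508,  0.071 ]))
[[ 0.    -0.95  -0.311  0.081]
 [ 1.     0.     0.    -0.002]
 [-0.    -0.311  0.95  -0.142]
 [ 0.     0.     0.     1.   ]] 374.3746099799291
```

```bash
python3 -m inch '-1 0 0 0 0 0 -0.133; -1 0 0 0 0 0 -0.133; -1 0 0 0 0 0 -0.133; -1 -18 -43 2; -1 -18 -43 2' 2>&1 | tail -3; python3 -m inch '-1 0 0 0 0 0 -0.133; -1 0 0 0 0 0 -0.133; -1 0 0 0 0 0 -0.133; -1 -18 -43.6 2 0 0 0; -1 -18 -43.6 2 0 0 0; -1 -18 -43.6 2 0 0 0; -1 -18 -43.6 2 0 0 0; -1 -18 -43.6 2 0 0 0; -1 -18 -43.6 2 0 0 0; -1 -18 -43.6 2 0 0 0; -1 -18 -43.6 2 0 0 0; -1 -18 -43.6 2 0 0 0; -1 -18 -43.6 2 0 0 0; -1 -18 -43.6 2 0 0 0; -1 -18 -43.6 2 0 0 0; -1 -18 -43.6 2 0 0 0; -1 -18 -43.6 2 0 0 0; -1 0 0 0 0 0 0; -1 0 0 0 0 0 0'
```

```text
schema error: expected 7 numbers
time: 2.05
tcp_pos: [0.4608, -0.1079, 0.2028]
tcp_rot: [-0.001, -0.02, 1.0, 0.0]
wrist_force: [-0.1, 0.7, 0.4]
gripper_width: 0.001
grip_force: 0.0
```

```bash
python3 - <<'E'
from h import *
snap('wrist','w1')
im=cv2.imread('pics/w1.png'); cv2.imwrite('pics/w1v.png',cv2.resize(im,(800,600),interpolation=cv2.INTER_CUBIC))
E
```

```text
(no output)
```

View pics/w1v.png

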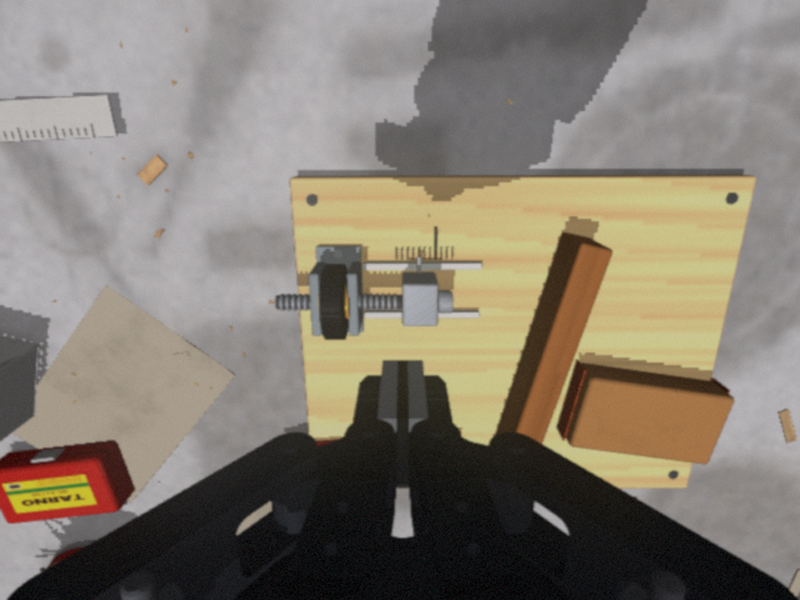

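The wrist view, with the robot's side up, shows the ticks from (396,253) to (453,253), the long tick at (436,240), the pointer near (419,262), the wheel at (335,298) and the fence end at (585,242). The shut finger tips are at (403,365). I'll crop the scale to read the click number.

```bash
cat >> h.py <<'E'
from scipy.spatial.transform import Rotation as Ro
def wray(f,u,v):
    c=np.load('pics/'+f+'.npz'); q=c['tq']; R=Ro.from_quat([q[1],q[2],q[3],q[0]]).as_matrix(); H=c['hand_eye']
    d=np.array([(u-c['cx'])/c['fx'],(v-c['cy'])/c['fy'],1]); return R@H[:3,3]+c['tp'], R@H[:3,:3]@d, c['z_map'][int(v),int(u)]
def wpt(f,u,v,z=None):
    o,r,d=wray(f,u,v); return ((o+r*d) if z is None else o+r*(z-o[2])/r[2]).round(4)
E
python3 - <<'E'
from h import *
im=cv2.imread('pics/w1.png')[130:285,215:415]
cv2.imwrite('pics/c2.png',cv2.resize(im,None,fx=3.9,fy=3.9,interpolation=cv2.INTER_CUBIC))
B=[(-.13,-.16),(-.13,.16),(.13,.16)]
px=[(290,178),(755,177),(687,487)]
W=[wpt('w1',u*.8,v*.8,.018) for u,v in px]
a,R,t,e=fit(W,B);print(a,t,e.round(4))
for n,b in dict(wheel=(-.05,-.128),tick=(-.0845,-.059),pin=(.085,0)).items(): print(n,R@b+t)
print('tick',wpt('w1',436*.8,240*.8,.018),'wheeltop',wpt('w1',335*.8,298*.8,.071), wpt('w1',335*.8,298*.8))
print('fence end',wpt('w1',595*.8,242*.8,.0595),wpt('w1',590*.8,250*.8))
E
```

```text
0.04522895976548564 [ 0.53013374 -0.02411954] [[ 0.0004  0.0021]
 [ 0.0015 -0.0014]
 [-0.0019 -0.0007]]
wheel [ 0.48597221 -0.15424932]
tick [ 0.44838775 -0.08687975]
pin [ 0.61504681 -0.02027639]
tick [ 0.4466 -0.0858  0.018 ] wheeltop [ 0.4746 -0.1502  0.071 ] [ 0.4762 -0.1509  0.0665]
fence end [0.4354 0.0093 0.0595] [0.4409 0.0077 0.058 ]
```

View pics/c2.png

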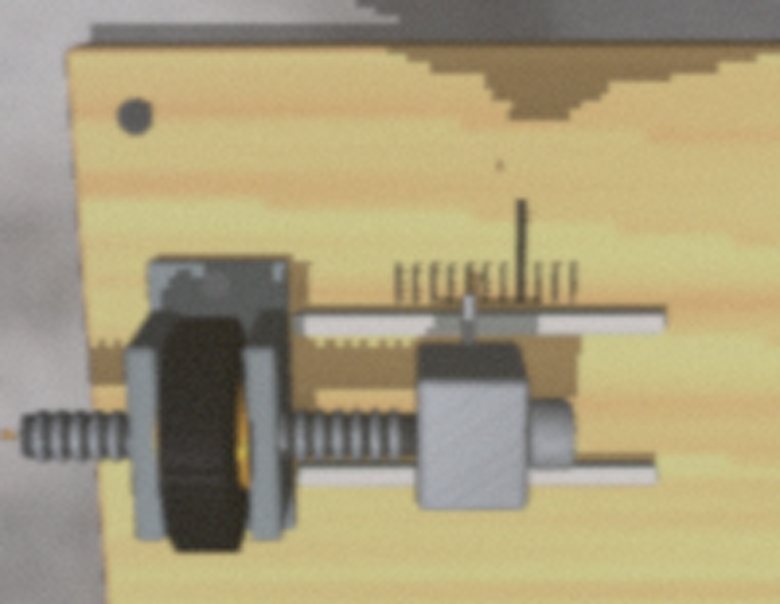

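Ticks sit at crop x = 398, 415, 433, 452, 470, 486, 503, 521 (long) and onwards. The pointer tip at 468 lies on the fifth tick, so k = 4 and three clicks are needed. I'll move above the wheel and slightly towards the robot.

```bash
python3 - <<'E'
from h import *
R=Ro.from_euler('z',.0425).as_matrix()[:2,:2]; t=np.array([.5298,-.0225])
u=lambda x,y:(215+x/3.9,130+y/3.9)
print('nose board',R.T@(wpt('w1',*u(575,435),.046)[:2]-t),'longtick',R.T@(wpt('w1',*u(521,250),.018)[:2]-t),'first',R.T@(wpt('w1',*u(398,283),.018)[:2]-t),'pointer',R.T@(wpt('w1',*u(468,297),.024)[:2]-t))
print('wheel mid rim', [wpt('w1',*u(205,y)) for y in (330,380,430,480,530)])
E
python3 -m inch '-1 -5.2 -14.6 39 0 0 0; -1 -5.2 -14.6 39 0 0 0; -1 -5.2 -14.6 39 0 0 0; -1 0 0 0 0 0 0; -1 0 0 0 0 0 0'
```

```text
nose board [-0.04904149 -0.04936094] longtick [-0.08392028 -0.05988854] first [-0.07630087 -0.08783751] pointer [-0.07442641 -0.07200285]
wheel mid rim [array([ 0.4618, -0.1536,  0.0487]), array([ 0.4679, -0.1515,  0.0643]), array([ 0.4769, -0.1509,  0.0689]), array([ 0.4871, -0.1508,  0.0701]), array([ 0.4994, -0.1512,  0.067 ])]
time: 2.6
tcp_pos: [0.4778, -0.1492, 0.0869]
tcp_rot: [-0.0, -0.021, 1.0, 0.0]
wrist_force: [-0.3, 1.2, 0.8]
gripper_width: -0.004
grip_force: 0.0
```

Nose at board y = -49.4 mm confirms k = 4. The depth points put the wheel's top near x = 0.485, z = 0.070. Next I'll lower until it touches.

```bash
python3 -m inch '-1 0 -1.5 7 0 0 0; -1 0 0 7 0 0 0; -1 0 0 1 0 0 0; -1 0 0 0 0 0 0; -1 0 0 0 0 0 0'; python3 -m inch '-1 0 0 1 0 0 0; -1 0 0 0 0 0 0'; python3 -m inch '-1 0 0 0.5 0 0 0; -1 0 0 0 0 0 0'
```

```text
time: 3.1
tcp_pos: [0.4785, -0.1518, 0.0716]
tcp_rot: [0.0, -0.021, 1.0, -0.0]
wrist_force: [-0.5, 0.1, -0.5]
gripper_width: -0.005
grip_force: 0.0
time: 3.3
tcp_pos: [0.4787, -0.152, 0.0708]
tcp_rot: [0.0, -0.021, 1.0, -0.0]
wrist_force: [-0.9, 0.9, 7.2]
gripper_width: 0.004
grip_force: 3.6
time: 3.5
tcp_pos: [0.4789, -0.152, 0.0706]
tcp_rot: [0.001, -0.021, 1.0, -0.0]
wrist_force: [-2.1, 1.7, 13.2]
gripper_width: -0.002
grip_force: 6.5
```

```bash
python3 -m inch '-1 -2 0 0.1 0 0 0; -1 -2 0 0 0 0 0; -1 0 0 0 0 0 0'; python3 -m inch '-1 -2 0 0 0 0 0; -1 -2 0 0 0 0 0; -1 0 0 0 0 0 0';python3 -m inch '-1 -2 0 0 0 0 0; -1 -2 0 0 0 0 0; -1 -1 0 0 0 0 0; -1 0 0 0 0 0 0'
```

```text
time: 3.8
tcp_pos: [0.4827, -0.1519, 0.0707]
tcp_rot: [0.0, -0.021, 1.0, -0.0]
wrist_force: [-5.2, 1.8, 18.2]
gripper_width: 0.002
grip_force: 9.1
time: 4.1
tcp_pos: [0.488, -0.1517, 0.0708]
tcp_rot: [0.002, -0.021, 1.0, -0.0]
wrist_force: [3.4, 4.0, 11.4]
gripper_width: -0.001
grip_force: 5.6
time: 4.5
tcp_pos: [0.4922, -0.1515, 0.0707]
tcp_rot: [0.001, -0.021, 1.0, -0.0]
wrist_force: [-1.8, 1.8, 15.1]
gripper_width: 0.001
grip_force: 7.7
```

```bash
python3 -m inch '-1 0 0 -5 0 0 0; -1 6 0 -25 0 0 0; -1 7 0 0 0 0 0; -1 0 0 0 0 0 0'; python3 - <<'E'
from h import *
snap('wrist','w2'); im=cv2.imread('pics/w2.png')
cv2.imwrite('pics/w2v.png',cv2.resize(im[60:360,160:560],None,fx=2,fy=2,interpolation=cv2.INTER_CUBIC))
E
```

```text
time: 4.9
tcp_pos: [0.4779, -0.1519, 0.1]
tcp_rot: [0.0, -0.021, 1.0, -0.0]
wrist_force: [0.5, -0.1, -0.9]
gripper_width: -0.006
grip_force: 0.0
```

View pics/w2v.png

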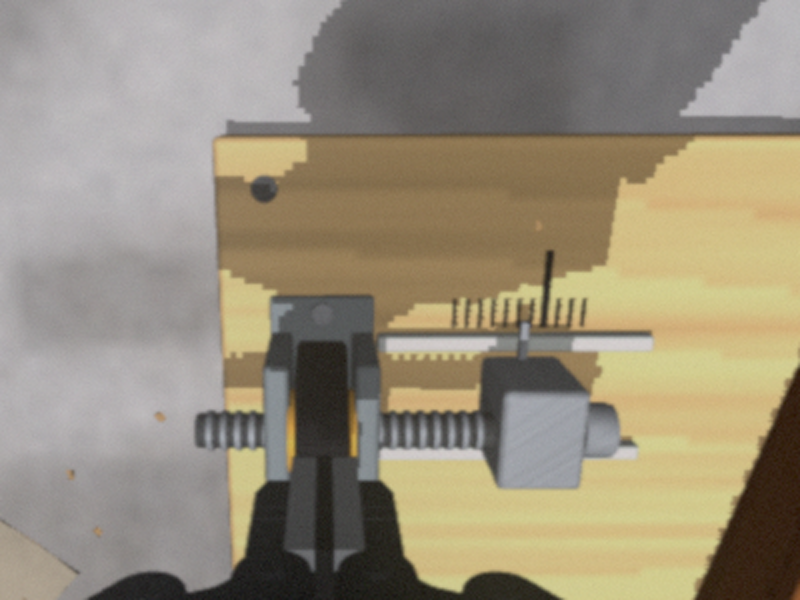

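The pointer tip is at (524,322). Ticks run from 454 to 585 with the long one at 546. Allowing for parallax that reads k = 5, so one stroke gives one click. I'll repeat twice, checking the nose numerically.

```bash
python3 - <<'E'
from h import *
R=Ro.from_euler('z',.0425).as_matrix()[:2,:2]; t=np.array([.5298,-.0225])
print('nose board',R.T@(wpt('w2',469.5,275,.046)[:2]-t),'long',R.T@(wpt('w2',433,204,.018)[:2]-t),'pointer',R.T@(wpt('w2',422,221,.024)[:2]-t))
E
python3 -m inch '-1 0 0 22 0 0 0; -1 0 0 7 0 0 0; -1 0 0 1 0 0 0; -1 0 0 0 0 0 0'
python3 -m inch '-1 -2 0 0 0 0 0; -1 -2 0 0 0 0 0; -1 0 0 0 0 0 0'; python3 -m inch '-1 -2 0 0 0 0 0; -1 -2 0 0 0 0 0; -1 0 0 0 0 0 0';python3 -m inch '-1 -2 0 0 0 0 0; -1 -2 0 0 0 0 0; -1 -1 0 0 0 0 0; -1 0 0 0 0 0 0'
```

```text
nose board [-0.04942427 -0.04424005] long [-0.08424125 -0.06037534] pointer [-0.0751514  -0.06786831]
time: 5.35
tcp_pos: [0.4787, -0.1518, 0.0704]
tcp_rot: [0.0, -0.021, 1.0, 0.0]
wrist_force: [-4.6, 3.7, 21.4]
gripper_width: -0.001
grip_force: 10.5
time: 5.65
tcp_pos: [0.4829, -0.1516, 0.0706]
tcp_rot: [0.0, -0.021, 1.0, 0.0]
wrist_force: [-4.7, 3.6, 24.8]
gripper_width: 0.002
grip_force: 11.8
time: 5.95
tcp_pos: [0.4882, -0.1514, 0.0707]
tcp_rot: [0.002, -0.021, 1.0, 0.0]
wrist_force: [4.0, 6.1, 18.6]
gripper_width: 0.003
grip_force: 8.9
time: 6.35
tcp_pos: [0.4921, -0.1512, 0.0706]
tcp_rot: [0.001, -0.021, 1.0, 0.0]
wrist_force: [-3.1, 3.3, 22.8]
gripper_width: 0.002
grip_force: 11.3
```

```bash
python3 -m inch '-1 0 0 -5 0 0 0; -1 6 0 -5 0 0 0; -1 7 0 0 0 0 0; -1 0 0 0 0 0 0; -1 0 0 4 0 0 0; -1 0 0 4.5 0 0 0; -1 0 0 1 0 0 0; -1 0 0 0 0 0 0'
python3 -m inch '-1 -2 0 0 0 0 0; -1 -2 0 0 0 0 0; -1 0 0 0 0 0 0'; python3 -m inch '-1 -2 0 0 0 0 0; -1 -2 0 0 0 0 0; -1 0 0 0 0 0 0';python3 -m inch '-1 -2 0 0 0 0 0; -1 -2 0 0 0 0 0; -1 -1 0 0 0 0 0; -1 0 0 0 0 0 0'
python3 -m inch '-1 0 0 -5 0 0 0; -1 6 0 -25 0 0 0; -1 7 0 0 0 0 0; -1 0 0 0 0 0 0'; python3 - <<'E'
from h import *
snap('wrist','w3'); im=cv2.imread('pics/w3.png')
cv2.imwrite('pics/w3v.png',cv2.resize(im[60:360,160:560],None,fx=2,fy=2,interpolation=cv2.INTER_CUBIC))
E
```

```text
time: 7.15
tcp_pos: [0.4789, -0.152, 0.0706]
tcp_rot: [0.001, -0.021, 1.0, -0.0]
wrist_force: [-3.7, 1.7, 15.8]
gripper_width: 0.002
grip_force: 7.8
time: 7.45
tcp_pos: [0.4827, -0.1518, 0.0707]
tcp_rot: [0.0, -0.021, 1.0, -0.0]
wrist_force: [-5.2, 1.2, 19.6]
gripper_width: 0.0
grip_force: 9.8
time: 7.75
tcp_pos: [0.4881, -0.1517, 0.0708]
tcp_rot: [0.002, -0.021, 1.0, -0.0]
wrist_force: [4.0, 4.4, 13.1]
gripper_width: -0.002
grip_force: 6.4
time: 8.15
tcp_pos: [0.4922, -0.1515, 0.0707]
tcp_rot: [0.001, -0.021, 1.0, -0.0]
wrist_force: [-1.7, 2.0, 18.0]
gripper_width: 0.001
grip_force: 8.6
time: 8.55
tcp_pos: [0.4779, -0.1519, 0.1]
tcp_rot: [0.0, -0.021, 1.0, -0.0]
wrist_force: [0.1, 1.0, 0.4]
gripper_width: -0.001
grip_force: 0.0
```

View pics/w3v.png

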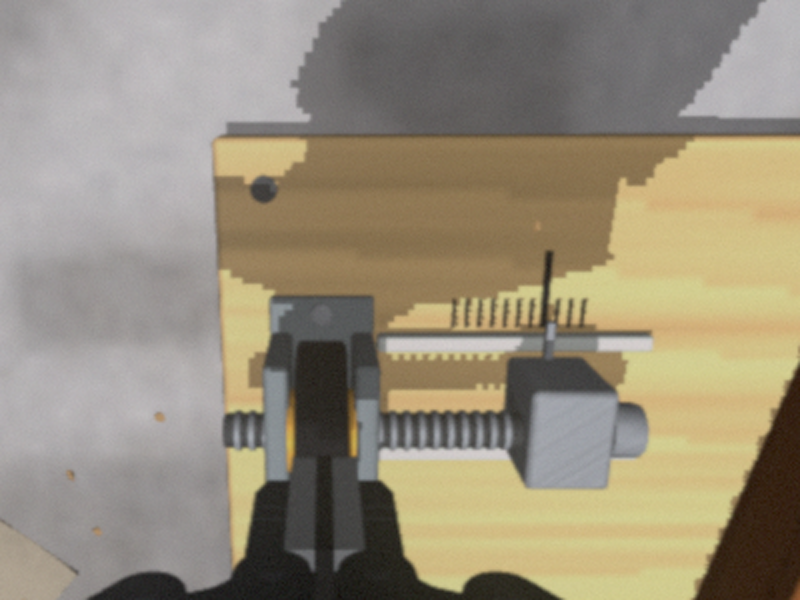

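The pointer tip at (550,325) lies in line with the long tick at (546,290), two ticks on from before with the same parallax, so k = 7. The wheel is clear. Now I'll carry the shut fingers over to the left side of the fence near its free end.

```bash
python3 - <<'E'
from h import *
R=Ro.from_euler('z',.0425).as_matrix()[:2,:2]; t=np.array([.5298,-.0225])
print('nose board',R.T@(wpt('w3',483.5,275,.046)[:2]-t),'pointer',R.T@(wpt('w3',435,221,.024)[:2]-t))
E
python3 -m inch '-1 2.4 39.5 0 0 0 0; -1 2.4 39.5 0 0 0 0; -1 2.4 39.5 0 0 0 0; -1 2.4 39.5 0 0 0 0; -1 2.4 39.5 0 0 0 0; -1 0 0 0 0 0 0; -1 0 0 21 0 0 0; -1 0 0 21 0 0 0; -1 0 0 20 0 0 0; -1 0 0 0 0 0 0; -1 0 0 0 0 0 0'
```

```text
nose board [-0.04947976 -0.03613037] pointer [-0.07521114 -0.05985854]
time: 9.7
tcp_pos: [0.458, 0.0447, 0.0381]
tcp_rot: [-0.001, -0.021, 1.0, 0.0]
wrist_force: [0.7, 0.2, 1.1]
gripper_width: -0.0
grip_force: 0.0
```

```bash
python3 -m inch '-1 0.6 -4 0 0 0 0; -1 0.6 -4 0 0 0 0; -1 0.6 -4 0 0 0 0; -1 0.6 -4 0 0 0 0; -1 0.6 -4 0 0 0 0; -1 0.6 -4 0 0 0 0; -1 0.6 -4 0 0 0 0; -1 0.6 -4 0 0 0 0; -1 0.6 -4 0 0 0 0; -1 0.6 -4 0 0 0 0; -1 0.6 -4 0 0 0 0; -1 0.6 -4 0 0 0 0; -1 0.6 -4 0 0 0 0; -1 0.6 -4 0 0 0 0; -1 0.6 -3 0 0 0 0; -1 0 -2 0 0 0 0; -1 0 -1 0 0 0 0; -1 0 0 0 0 0 0'; python3 - <<'E'
from h import *
snap('wrist','w4'); im=cv2.imread('pics/w4.png')
cv2.imwrite('pics/w4v.png',cv2.resize(im[100:400,100:500],None,fx=2,fy=2,interpolation=cv2.INTER_CUBIC))
E
```

```text
time: 11.5
tcp_pos: [0.4517, -0.0175, 0.0382]
tcp_rot: [-0.0, -0.021, 1.0, -0.0]
wrist_force: [-1.2, -0.3, -0.8]
gripper_width: 0.001
grip_force: 0.0
```

View pics/w4v.png

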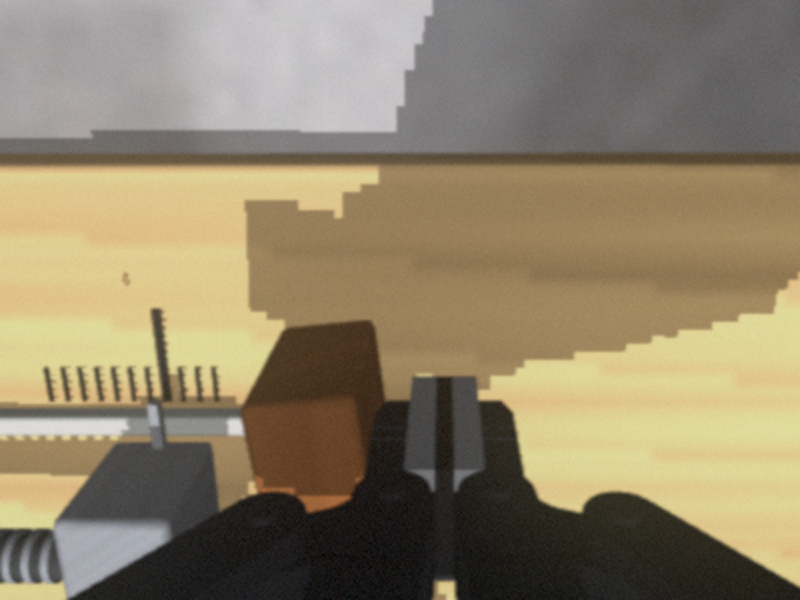

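The fence end is at view (243,408)–(357,398), just short of the nose, and the pointer is still at the long tick. I'll compute the fence angle.

```bash
python3 - <<'E'
from h import *
R=Ro.from_euler('z',.0425).as_matrix()[:2,:2]; t=np.array([.5298,-.0225])
a=wpt('w4',221.5,304,.0595);b=wpt('w4',278.5,299,.0595);m=R.T@((a+b)[:2]/2-t);print(np.linalg.norm(a-b),m, np.arctan2(-m[1],.085-m[0]), R.T@(env.observe()['tcp_pos'][:2]-t))
E
```

```text
0.020803124765284665 [-0.09384327 -0.01903005] 0.10600738737568634 [-0.07785428  0.00837414]
```

```bash
python3 -m inch '-1 0.2 -1.5 0 0 0 0; -1 0.2 -1.5 0 0 0 0; -1 0.2 -1.5 0 0 0 0; -1 0.2 -1.5 0 0 0 0; -1 0.2 -1 0 0 0 0; -1 0.2 -1 0 0 0 0; -1 0 0 0 0 0 0' | sed -n 2,4p
for i in 1; do python3 -m inch '-1 0.1 -0.5 0 0 0 0; -1 0.1 -0.5 0 0 0 0; -1 0 0 0 0 0 0' | sed -n 2,4p; done
python3 - <<'E'
from h import *
snap('wrist','w5'); im=cv2.imread('pics/w5.png')
cv2.imwrite('pics/w5v.png',cv2.resize(im[150:400,100:433],None,fx=2.4,fy=2.4,interpolation=cv2.INTER_CUBIC))
E
```

```text
tcp_pos: [0.4508, -0.0256, 0.0382]
tcp_rot: [-0.0, -0.021, 1.0, -0.0]
wrist_force: [1.0, -0.2, -1.0]
tcp_pos: [0.4507, -0.0265, 0.0382]
tcp_rot: [0.0, -0.021, 1.0, 0.0]
wrist_force: [-0.2, 0.2, -0.2]
```

View pics/w5v.png

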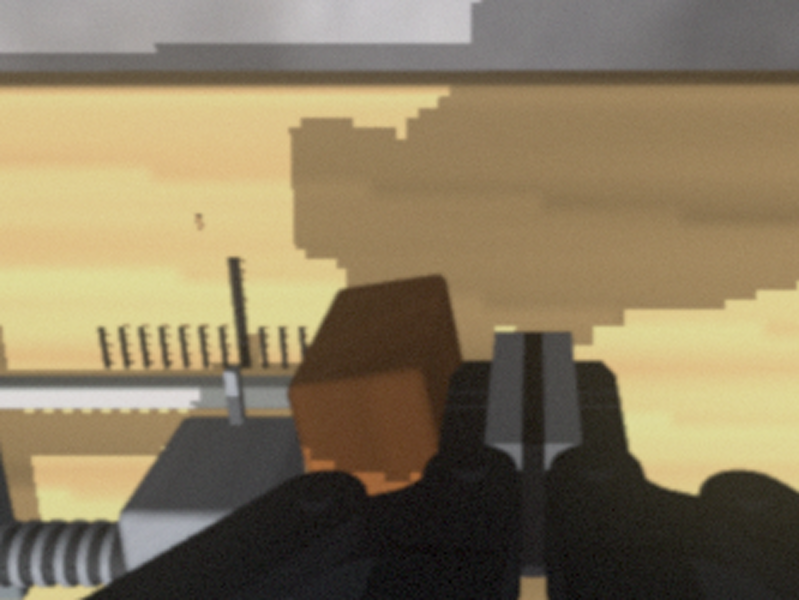

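The fence end corners are at (291,390) and (420,368), the finger is beside the fence, and the pointer is still on the long tick.

```bash
python3 - <<'E'
from h import *
R=Ro.from_euler('z',.0425).as_matrix()[:2,:2]; t=np.array([.5298,-.0225])
f=lambda x,y:wpt('w5',100+x/2.4,150+y/2.4,.0595)
a=f(291,390);b=f(420,368);m=R.T@((a+b)[:2]/2-t);print(np.linalg.norm(a-b),m, np.arctan2(-m[1],.085-m[0]))
E
python3 -m inch '-1 0 -0.5 0 0 0 0; -1 0 -0.5 0 0 0 0; -1 0 0 0 0 0 0' | sed -n 2,4p
python3 -m inch '-1 0 -0.5 0 0 0 0; -1 0 -0.5 0 0 0 0; -1 0 0 0 0 0 0' | sed -n 2,4p
```

```text
0.0200352189905676 [-0.09260901 -0.02884135] 0.16098153709853605
tcp_pos: [0.4507, -0.0275, 0.0382]
tcp_rot: [-0.0, -0.021, 1.0, -0.0]
wrist_force: [0.6, 0.4, -0.1]
tcp_pos: [0.4508, -0.0285, 0.0382]
tcp_rot: [-0.0, -0.021, 1.0, -0.0]
wrist_force: [0.5, 1.1, -0.7]
```

```bash
python3 -m inch '-1 0 -0.5 0 0 0 0; -1 0 0 0 0 0 0' | sed -n 2,4p
python3 -m inch '-1 0 -0.4 0 0 0 0; -1 0 0 0 0 0 0' | sed -n 2,4p
```

```text
tcp_pos: [0.4508, -0.029, 0.0382]
tcp_rot: [0.0, -0.021, 1.0, -0.0]
wrist_force: [-0.6, 0.1, -0.1]
tcp_pos: [0.4508, -0.0294, 0.0382]
tcp_rot: [-0.0, -0.021, 1.0, -0.0]
wrist_force: [-0.0, 0.5, -1.3]
```

```bash
python3 -m inch '-1 0 -0.3 0 0 0 0; -1 0 0 0 0 0 0' | sed -n 2,4p
```

```text
tcp_pos: [0.4508, -0.0297, 0.0382]
tcp_rot: [0.0, -0.021, 1.0, 0.0]
wrist_force: [0.9, 0.3, -0.7]
```

```bash
python3 -m inch '-1 0 -0.5 0 0 0 0; -1 0 0 0 0 0 0' | sed -n 2,4p
python3 -m inch '-1 0 -0.4 0 0 0 0; -1 0 0 0 0 0 0' | sed -n 2,4p
```

```text
tcp_pos: [0.4508, -0.03, 0.0382]
tcp_rot: [0.0, -0.021, 1.0, 0.0]
wrist_force: [1.2, 1.7, 0.0]
tcp_pos: [0.4509, -0.0304, 0.0382]
tcp_rot: [0.0, -0.021, 1.0, 0.0]
wrist_force: [1.3, 4.3, -0.3]
```

```bash
python3 -m inch '-1 0 -0.4 0 0 0 0; -1 0 0 0 0 0 0' | sed -n 2,4p
```

```text
tcp_pos: [0.4509, -0.0307, 0.0382]
tcp_rot: [0.0, -0.021, 1.0, 0.0]
wrist_force: [2.1, 5.5, 0.6]
```

The force rises to 5.5 N, so the fence is on the nose and well below the 18 N limit. I'll back off, lift, and check.

```bash
python3 -m inch '-1 0 0.5 0 0 0 0; -1 0 1 0 0 0 0; -1 0 5 0 0 0 0; -1 0 20 0 0 0 0; -1 0 20 -20 0 0 0; -1 0 0 -40 0 0 0; -1 0 0 -40 0 0 0; -1 0 0 -40 0 0 0; -1 0 0 0 0 0 0; -1 0 0 0 0 0 0'; python3 - <<'E'
from h import *
snap('wrist','w6'); im=cv2.imread('pics/w6.png')
cv2.imwrite('pics/w6v.png',cv2.resize(im[100:350,60:393],None,fx=2.4,fy=2.4,interpolation=cv2.INTER_CUBIC))
E
```

```text
time: 15.4
tcp_pos: [0.4492, 0.0156, 0.1787]
tcp_rot: [0.001, -0.021, 1.0, -0.0]
wrist_force: [-0.5, -0.5, -1.1]
gripper_width: -0.004
grip_force: 0.0
```

View pics/w6v.png

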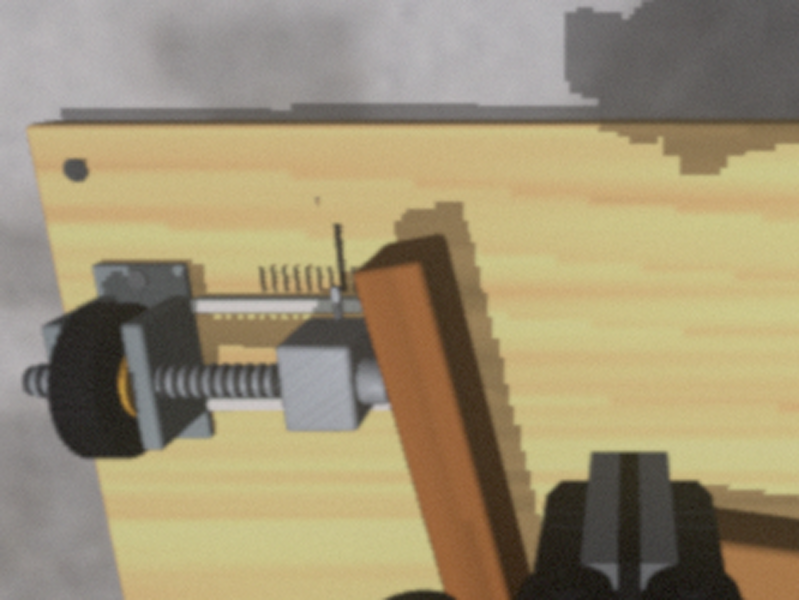

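The picture shows the fence lying on the nose at (385,385). The pointer at (336,295) meets the long tick's foot at (341,288) once the 6 px parallax is allowed for. The robot is clear, so I'll hand in.

```bash
python3 - <<'E'
from h import *
R=Ro.from_euler('z',.0425).as_matrix()[:2,:2]; t=np.array([.5298,-.0225])
f=lambda x,y:wpt('w6',60+x/2.4,100+y/2.4,.0595)
a=f(357,272);b=f(422,262);m=R.T@((a+b)[:2]/2-t);th=np.arctan2(-m[1],.085-m[0]);print(m,th)
if abs(th-.179)<.03: print(env.sign_off())
E
```

```text
[-0.09147698 -0.03164197] 0.1774128918454804
the job is handed in; nothing more can be done
None
```

The job is handed in: the stop is on the long tick (click 7), the fence rests against its nose (measured at 0.177 rad, expected 0.179), nothing else was touched, and the arm stands clear after about 15 s of the 59 s allowed. In one of the three wheel strokes my press reached about 25 N, above the advised 10–18 N, but the wheel still moved just one click.

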